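# Load the cutlery beaker and send the sticking plate carriage home

### The job

Stand the tall steel cutlery beaker upright in the empty square pocket of the saucer carriage and let go of it; then push the carriage by its rear plate along its rails into the drying hood. It sticks a short way along: push firmly until it breaks free, then ease off and bring it gently, without ramming, fully home against the hidden sprung stop. Leave it there with the beaker still upright in its pocket and everything else undisturbed.

Things in the scene. Friction and masses are not known exactly. Their poses are not given: they have to be found in the camera images.
- beaker_center (a point): centre (40 mm above its foot) of the open steel cutlery beaker, an upright cylinder 56 mm across, 80 mm high, spoon handles standing 6 mm above its rim, 0.11 to 0.21 kg, loose. It stands on the table left or right of the rails (a squat white bowl stands on the other side). z axis up.
- pocket (a point): centre of the floor of the carriage's empty square pocket, 36 mm above the table; 80 x 80 mm inside, walls 15 mm high, 3 thick. +y = the way the carriage is pushed (into the hood), x across the rails, z up. The first upright saucer begins 76 mm ahead (+y); saucer tops are 148 mm above the table. The push plate stands 54 to 60 mm behind (-y).
- push_plate (a point): centre of the rear (-y) face of the carriage's upright push plate, 100 mm wide across the rails, 24 to 86 mm above the table; this point is 61 mm up. Axes as for the pocket: push along +y, on its middle. Behind it lie only the rails, 22 mm high.
- carriage (a joint): travel of the carriage (0.9 kg) along its rails in m, growing into the hood; starts at 0 to 0.004. Steady drag 5 N. Somewhere between 0.005 and 0.024 it sticks: there it takes 13 to 20 N to move on, fading over the next 10 to 17 mm to the plain drag, which stays to the end and holds the carriage where it is left.
- hood_mouth (a point): middle of the upper front edge of the fixed steel drying hood's open side, 180 mm above the table; hood 200 mm wide, 156 deep along the pocket's +y. The sprung stop hidden inside is met at a carriage travel of 0.11 to 0.15, a new place each time: 1.5 N at first touch, 4 N after 8 mm, then solid. Home = pressed in at least half-way; over 20 N on it (25 N on the pusher) is ramming.
- ramekin: small white bowl, 72 mm across and 42 high, loose. To be left alone; origin under its centre.
Mind the look-alikes: they are no part of the job. Leave any green look-alike of the part that bears beaker_center alone.

How it is judged:
By the outcome, as a careful person would: the job done as asked, in the order asked, and still so for the second after the job is handed in, with the robot touching nothing.
It also fails if it takes over 72 s, if anything falls off the work surface, if the arm or the gripper's body presses on something with over 40 N, if the wrist force passes 120 N, or if a joint passes its speed limit or range.

### The arm

A 7-joint arm with a two-finger parallel gripper is mounted at the origin on the work surface. World frame = base frame: x ahead of the robot, y to its left, z up, the work surface at z = 0. Lengths are in mm, angles in rad, forces in N, time in s.
With the tool pointing down it reaches from about 425 to 825 mm from the base axis. Payload 3.6 kg.
Tool frame: the origin (TCP) lies at the very end of the fingers, on their centre line; the grasp point (between the pads) lies 19 mm behind it; z points along the fingers, y is the direction in which the jaws open and shut (so a half turn about z gives the same grasp; the last joint's range is limited). The gripper opens to 85 mm and grips with 20 to 120 N. Pads are 22 mm wide; open, the fingers measure 114 mm over their backs; the gripper's body (76 mm by 85 mm) begins 54 mm behind the grasp point. The pads swing forward as they close: fully open they stand 13 mm farther back than shut.
Start: joints at [-1.296, 0.615, -0.013, 1.423, 0.008, 1.103, -0.04], TCP at [192.552, 620.795, 231.297] pointing down, gripper open.
Joint ranges: [-3.12, 3.12], [-0.3, 2.06], [-1.34, 1.32], [0.26, 2.42], [-1.36, 4.5], [0.01, 1.98], [-2.84, 2.84]. Speed limits (rad/s): [2.79, 2.79, 3.14, 3.14, 3.14, 3.14, 3.14].

### API

Orientations are given as a unit quaternion [w, x, y, z].
In Python, from bench import telemetry, vision, ctrl gives the robot as it stands.
- The arm moves only by the tool apply_moves, never from a script. Its argument "rows" is a list of rows, each an object with "dp": the shift along the tool's x, y, z in mm, a list of three; "roll": the turn about the tool's z in degrees; "gripper": the gripper's target within -1 to 1 (fully open at 1, half-way at 0, shut at -1). In form: [{"dp": [dx, dy, dz], "roll": roll, "gripper": gripper}, ...]. A call has 1 to 20 rows; each row is the pose to reach, as a shift and turn from the pose commanded when the call began, along the tool's axes at that moment; what a row does not reach only later rows make up. A row lasts 1/10 s, in which the tool goes at most 50 mm and 8.59 degrees, less where a joint would pass 70% of its speed; a pose out of reach is approached as far as the arm can. A call with a gripper value outside its range is refused whole. The fingers move at their own pace and stop on an object; "squeeze" is the grip in N (left out, the last holds). Time passes only in rows, so rows that repeat a pose let the fingers close. It gives the time, the measured TCP pose, the force and the opening at its end, in the units of the state.
- telemetry.get_obs(): the state, without advancing time (a new reading comes with each control period).
- vision.grab_frame(name): name is "scene" or "top" or "wrist"; returns the picture (420x560x3 uint8, blue, green, red); there is no depth.
- vision.camera_info(name): a dict with "fov_y" (degrees; the focal length in pixels is half the picture's height over the tangent of half this angle, whatever the lens; pixels are square), "cx", "cy" (the principal point, pixels), "eye" and "rotation" of the camera in the world. Camera axes: x right, y up, looking along -z (the intrinsics and any distortion apply to the point x, -y, -z); pixel columns grow to the right and rows downward; lengths in mm; the calibration is good to about 2 mm. A picture is of the moment at which its call begins: read the wrist's pose just before it. camera_info takes no time and is no camera call; for the wrist camera it gives the pose at the moment of the call.
- ctrl.job_done(): hands the job in, once; it reports no verdict.
Trained networks look in the newest picture that a camera, given by its name, has taken for a name from the list of things; names that differ only in an ending like _2 or _b are one class to them, and where a whole thing is asked for, a point or a joint stands for the part that bears it (a point fixed in the world has none). Each returns a list of dicts, best first, with "p" (0 to 1); they miss things now and then, are a little off and sometimes report something else, mostly with a low value. They report only what shows in the picture. A call takes as long as a camera call. They do not tell look-alikes from the thing itself.
- vision.find_in(camera, query): "position" ([x, y, z] in mm, in world coordinates, good to about 4 mm: the middle of the surface that is visible of it).
- vision.silhouettes(camera, query): "pixels" (420x560 bool, what is visible of it).
The state is a dict: "t": time; "joints": joint angles; "qvel": joint speeds; "joint_efforts": joint torques, N m; "tool_pos": TCP position; "eef_rot": TCP orientation; "wrist_force": force on the tool from outside, world axes, zero at the start; "torque": the same for the moment, N m; "gripper_width": opening from 0.0 (shut) to 1.0 (fully open).
Only numpy, scipy, OpenCV 4.12 (cv2) and the standard library are available. Lean on these libraries where they do the work, as an engineer would, in place of code of your own. Each camera call takes 0.05 s, during which the arm holds its last target. There are 200 camera calls.

## Working session

There is one attempt and no reset: what is moved stays moved. The work goes in short steps, Python scripts to look and compute and a tool call to move; the robot and the scene stay as the last step left them, time stands still between calls to the robot, and variables do not carry over. Pictures are saved under pics/ and viewed, about 8 in all and at most 12, crops included, and the job is handed in when it is done.

Besides the shell and the picture viewer there is one more tool, called after "Emit:" as name(argument=value, ...), one argument or row to a line, values as JSON. apply_moves: Moves the arm, as the interface text tells. Its arguments: {"type":"object","properties":{"rows":{"type":"array"},"squeeze":{"type":"number"}},"required":["rows"]}

```bash
mkdir -p pics
cat > h.py <<'E'
import numpy as np, cv2
from bench import telemetry, vision, ctrl
def save(cam,fn):
    im=vision.grab_frame(cam); cv2.imwrite('pics/'+fn,im); return im
E
python3 - <<'E'
from h import *
a=save('scene','s0.png');b=save('top','t0.png')
cv2.imwrite('pics/both.png',cv2.resize(np.vstack([a,b]),(448*1,672))[:, :]) if 0 else None
for c in('scene','top'):
    i=vision.camera_info(c);print(c,{k:np.round(v,3).tolist() if not isinstance(v,str) else v for k,v in i.items()})
    for q in('beaker_center','pocket','push_plate','carriage','hood_mouth','ramekin'):
        for d in vision.find_in(c,q)[:3]: print(c,q,round(d['p'],2),np.round(d['position'],0))
o=telemetry.get_obs();print(o['t'],o['tool_pos'],o['eef_rot'],o['wrist_force'])
E
```

```text
scene {'fov_y': 44.112, 'cx': 283.878, 'cy': 212.461, 'eye': [1372.169, -690.874, 1268.19], 'rotation': [0.83, 0.329, 0.157, 0.421]}
scene beaker_center 0.9 [ 462. -386.   53.]
scene beaker_center 0.81 [ 453. -484.   51.]
scene pocket 0.58 [622. -37.  43.]
scene push_plate 0.86 [620. -34.  42.]
scene carriage 0.59 [617. -34.  43.]
scene carriage 0.35 [441. 412.  26.]
scene hood_mouth 0.96 [637.  92.  52.]
scene hood_mouth 0.59 [617. -36.  42.]
scene ramekin 0.54 [443. 412.  31.]
top {'fov_y': 55.643, 'cx': 275.248, 'cy': 210.041, 'eye': [467.021, -43.421, 1142.638], 'rotation': [0.712, 0.019, -0.018, -0.702]}
top beaker_center 0.78 [ 434. -486.   52.]
top beaker_center 0.69 [ 444. -390.   46.]
top pocket 0.75 [594. -49.  38.]
top push_plate 0.78 [596. -52.  37.]
top carriage 0.75 [603. -50.  36.]
top hood_mouth 0.78 [600.  79.  53.]
top ramekin 0.84 [445. 400.  22.]
0.7 [192.54560335 620.79776378 231.32482812] [-2.80697130e-05  1.49822445e-01  9.88712918e-01  3.89342433e-07] [ 0.32861707 -0.12301359 -0.8165078 ]
```

View pics/s0.png

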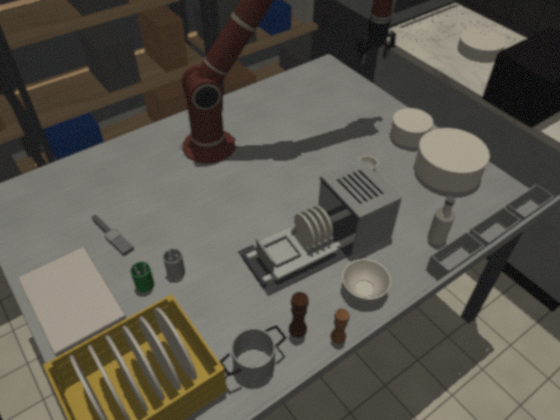

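View pics/t0.png

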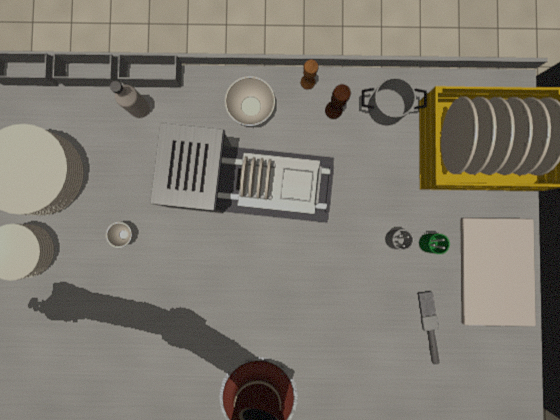

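The steel beaker is at top (400,240) and scene (174,265). These could be taken for it:
- the green look-alike at top (435,243), scene (142,277)
- the steel pot at top (395,100)
- the white bowl at top (118,235)

I choose the steel one. The carriage pocket is at top (297,185), with its push plate at about (324,185), and the hood is on the left (+y).

```bash
cat >> h.py <<'E'
from scipy.spatial.transform import Rotation as R
def cam(c,i=None):
    i=i or vision.camera_info(c); f=210/np.tan(np.radians(i['fov_y']/2)); q=np.array(i['rotation'])
    return f,i['cx'],i['cy'],np.array(i['eye']),R.from_quat(np.r_[q[1:],q[0]]).as_matrix()
def proj(C,P):
    f,cx,cy,e,M=C; p=(np.atleast_2d(P)-e)@M; return np.c_[cx+f*p[:,0]/-p[:,2],cy+f*p[:,1]/p[:,2]]
def ray(C,u,v):
    f,cx,cy,e,M=C; d=M@np.array([(u-cx)/f,-(v-cy)/f,-1]); return e,d
def atz(C,u,v,z):
    e,d=ray(C,u,v); return e+d*(z-e[2])/d[2]
def tri(obs):
    A=0;b=0
    for C,u,v in obs:
        e,d=ray(C,u,v);d=d/np.linalg.norm(d);P=np.eye(3)-np.outer(d,d);A=A+P;b=b+P@e
    return np.linalg.solve(A,b)
E
python3 - <<'E'
from h import *
print([k for k in vision.camera_info('wrist')])
t=cv2.imread('pics/t0.png');s=cv2.imread('pics/s0.png')
def crop(im,x,y,w,h): return cv2.resize(im[y:y+h,x:x+w],(400,300),interpolation=cv2.INTER_CUBIC)
o=np.vstack([np.hstack([crop(t,225,140,120,90),crop(s,238,195,120,90)]),np.hstack([crop(t,380,215,80,60),crop(s,120,235,80,60)])])
cv2.imwrite('pics/crop.png',o)
C=cam('top');print(atz(C,401,239,40),atz(C,297,185,36),atz(C,325,187,61))
E
```

```text
['fov_y', 'cx', 'cy', 'eye', 'rotation']
[ 449.86788504 -390.53732035   40.        ] [ 596.34676335 -101.74874785   36.        ] [ 588.98214626 -176.92171832   61.        ]
```

View pics/crop.png

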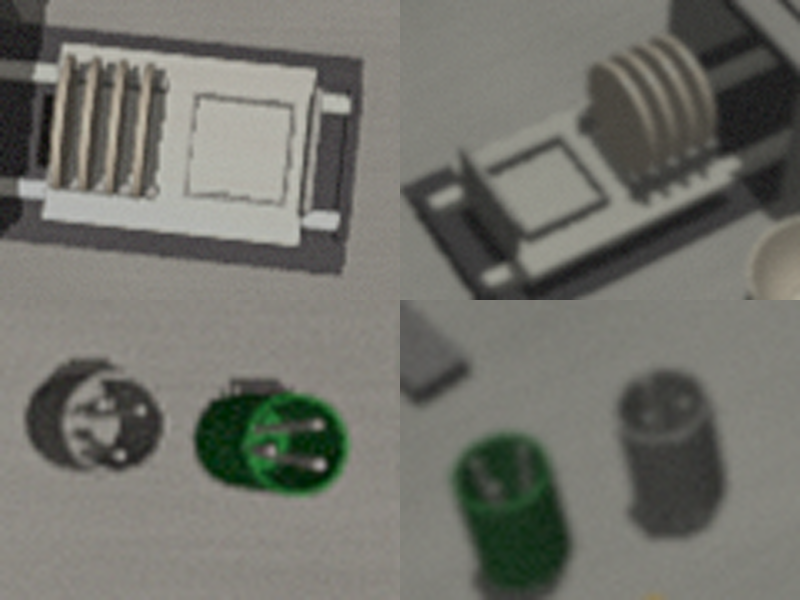

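The crop shows the pocket's wall rim in both views, the steel beaker's rim at top px (402.6,238.4) and scene px (172.6,255.8), and the green one beside it, about 95 mm away.

Run:
```python
from h import *
T=cam('top');S=cam('scene')
print('rim',tri([(T,402.6,238.4),(S,172.6,255.8)]))
tc=np.array([(195,93),(297,102),(288,207),(185,195)])/3.333+[225,140]
sc=(np.array([(608,198),(527,240),(485,180),(560,138)])-[400,0])/3.333+[238,195]
for sh in range(4):
    P=np.array([tri([(T,*a),(S,*b)]) for a,b in zip(tc,np.roll(sc,sh,0))])
    e=np.abs(proj(T,P)-tc).max()
    print(sh,round(e,1),P.mean(0).round(1),P.round(0).tolist() if e<2 else '')
Q=np.array([atz(T,*a,51) for a in tc]);print(Q.round(0).tolist(),Q.mean(0))
d=(Q[0]-Q[1])+(Q[3]-Q[2]);print('push dir deg',np.degrees(np.arctan2(d[1],d[0])))
# hood mouth edge & plate edge directions
for a,b,z in [((63,43),(316,70),36),((45,218),(298,245),36)]:
    p=[atz(T,*(np.array(x)/3.333+[225,140]),z) for x in (a,b)];d=p[0]-p[1];print('deg',np.degrees(np.arctan2(d[1],d[0])),p)
```

```text
rim [ 451.81414466 -382.49574353   80.63704759]
0 1.2 [ 597.1 -101.4   41.8] [[642.0, -63.0, 46.0], [636.0, -148.0, 44.0], [552.0, -139.0, 35.0], [558.0, -55.0, 42.0]]
1 10.2 [ 595.9 -102.5   41.7] 
2 17.2 [ 596.7 -101.    42.4] 
3 11.1 [598.  -99.9  42.5] 
[[642.0, -63.0, 51.0], [635.0, -148.0, 51.0], [548.0, -141.0, 51.0], [557.0, -56.0, 51.0]] [ 595.30864669 -102.00215813   51.        ]
push dir deg 84.90634963208821
deg 84.63554114737038 [array([684.81210522,  48.21761711,  36.        ]), array([ 664.79611997, -164.94059105,   36.        ])]
deg 84.68319286596905 [array([536.99082449,  60.62884529,  36.        ]), array([ 517.29030623, -151.06112779,   36.        ])]
```

```bash
cat >> h.py <<'E'
def dps(W):
    o=telemetry.get_obs();q=o['eef_rot'];M=R.from_quat(np.r_[q[1:],q[0]]).as_matrix()
    yaw=np.degrees(np.arctan2(M[1,1],M[0,1]))
    print('t',round(o['t'],2),'pos',np.round(o['tool_pos'],1),'tooly yaw',round(yaw,2),'F',np.round(o['wrist_force'],1),'w',round(o['gripper_width'],2))
    for w in W: print(list(w),'->',np.round(M.T@(np.array(w)-o['tool_pos']),1).tolist())
    return M
E
python3 - <<'E'
from h import *
M=dps([])
o=telemetry.get_obs();C=cam('wrist');print('cam in tool',M.T@(C[3]-o['tool_pos']),'look',M.T@(-C[4][:,2]), C[0])
r=640
A=np.radians(np.linspace(72.8-4,-40,20))
dps([(round((r-max(0,k-13)*7)*np.cos(a)),round((r-max(0,k-13)*7)*np.sin(a)),270) for k,a in enumerate(A)])
E
```

```text
t 0.7 pos [192.5 620.8 231.3] tooly yaw 72.77 F [ 0.3 -0.1 -0.8] w 1.0
cam in tool [  75.09935101    0.27610764 -143.53715652] look [-2.94741995e-01 -7.05093608e-05  9.55576868e-01] 351.8986349673786
t 0.7 pos [192.5 620.8 231.3] tooly yaw 72.77 F [ 0.3 -0.1 -0.8] w 1.0
[231, 597, 270] -> [-43.8, -11.3, -38.7]
[290, 571, 270] -> [-107.8, -18.7, -38.7]
[345, 539, 270] -> [-169.8, -33.0, -38.7]
[397, 502, 270] -> [-230.5, -52.9, -38.7]
[445, 460, 270] -> [-288.8, -78.8, -38.7]
[489, 413, 270] -> [-344.7, -110.6, -38.7]
[528, 362, 270] -> [-397.1, -147.8, -38.7]
[561, 307, 270] -> [-444.9, -190.6, -38.7]
[589, 250, 270] -> [-488.5, -236.7, -38.7]
[611, 190, 270] -> [-527.3, -287.5, -38.7]
[627, 128, 270] -> [-560.9, -342.0, -38.7]
[637, 65, 270] -> [-589.2, -399.2, -38.7]
[640, 1, 270] -> [-611.0, -459.4, -38.7]
[637, -63, 270] -> [-627.1, -521.4, -38.7]
[621, -125, 270] -> [-630.2, -585.4, -38.7]
[598, -184, 270] -> [-625.7, -648.5, -38.7]
[571, -240, 270] -> [-616.5, -710.0, -38.7]
[538, -292, 270] -> [-600.4, -769.5, -38.7]
[500, -341, 270] -> [-578.6, -827.5, -38.7]
[458, -384, 270] -> [-551.2, -881.0, -38.7]
```

Emit:
apply_moves(
  rows=[
    {"dp": [-44,-11,-39],"roll": 4,"gripper": 1},
    {"dp": [-85,-16,-39],"roll": 8,"gripper": 1},
    {"dp": [-130,-24,-39],"roll": 12,"gripper": 1},
    {"dp": [-170,-33,-39],"roll": 16,"gripper": 1},
    {"dp": [-215,-48,-39],"roll": 20,"gripper": 1},
    {"dp": [-258,-65,-39],"roll": 24,"gripper": 1},
    {"dp": [-300,-85,-39],"roll": 28,"gripper": 1},
    {"dp": [-345,-111,-39],"roll": 32,"gripper": 1},
    {"dp": [-385,-138,-39],"roll": 36,"gripper": 1},
    {"dp": [-421,-170,-39],"roll": 40,"gripper": 1},
    {"dp": [-455,-202,-39],"roll": 44,"gripper": 1},
    {"dp": [-488,-237,-39],"roll": 48,"gripper": 1},
    {"dp": [-516,-273,-39],"roll": 52,"gripper": 1},
    {"dp": [-540,-310,-39],"roll": 56,"gripper": 1},
    {"dp": [-565,-350,-39],"roll": 60,"gripper": 1},
    {"dp": [-585,-392,-39],"roll": 64,"gripper": 1},
    {"dp": [-601,-435,-39],"roll": 68,"gripper": 1},
    {"dp": [-615,-480,-39],"roll": 72,"gripper": 1},
    {"dp": [-626,-525,-39],"roll": 76,"gripper": 1},
    {"dp": [-630,-572,-39],"roll": 78,"gripper": 1},
  ],
)

```text
t: 2.7
tool_pos: [625.2, -113.7, 270.2]
eef_rot: [0.0, 0.739, 0.674, 0.0]
wrist_force: [0.6, 0.2, -0.6]
gripper_width: 0.999
```

Run:
```python
from h import *
dps([(612,-150,230),(585,-200,190),(555,-240,175),(525,-280,165),(490,-325,155),(452,-383,150)])
```

```text
t 2.7 pos [ 625.2 -113.7  270.2] tooly yaw -5.3 F [ 0.6  0.2 -0.6] w 1.0
[612, -150, 230] -> [-37.3, -9.8, 40.2]
[585, -200, 190] -> [-89.6, -32.1, 80.2]
[555, -240, 175] -> [-132.2, -58.3, 95.2]
[525, -280, 165] -> [-174.8, -84.5, 105.1]
[490, -325, 155] -> [-222.9, -115.2, 115.1]
[452, -383, 150] -> [-284.1, -147.7, 120.1]
```

Run:
```python
from h import *
i=vision.camera_info('wrist');C=cam('wrist',i)
im=save('wrist','w_pocket.png');
np.save('cam_pocket.npy',i,allow_pickle=True)
# overlay predicted model
c=np.array([595.5,-101.8,0]);a=np.radians(84.8);u=np.array([np.cos(a),np.sin(a),0]);v=np.array([u[1],-u[0],0]);z=np.array([0,0,1])
def pl(L,col): cv2.polylines(im,[np.round(proj(C,np.array([c+x*v+y*u+h*z for x,y,h in L])) ).astype(int)],True,col,1)
pl([(s*40,t*40,51) for s,t in((-1,-1),(1,-1),(1,1),(-1,1))],(0,0,255))
pl([(-50,-60,86),(50,-60,86),(50,-54,86),(-50,-54,86)],(0,255,0))
pl([(-50,76,36),(50,76,36)],(255,0,0))
cv2.imwrite('pics/w1.png',cv2.resize(im,(784,588),interpolation=cv2.INTER_CUBIC))
```

```text
(no output)
```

View pics/w1.png

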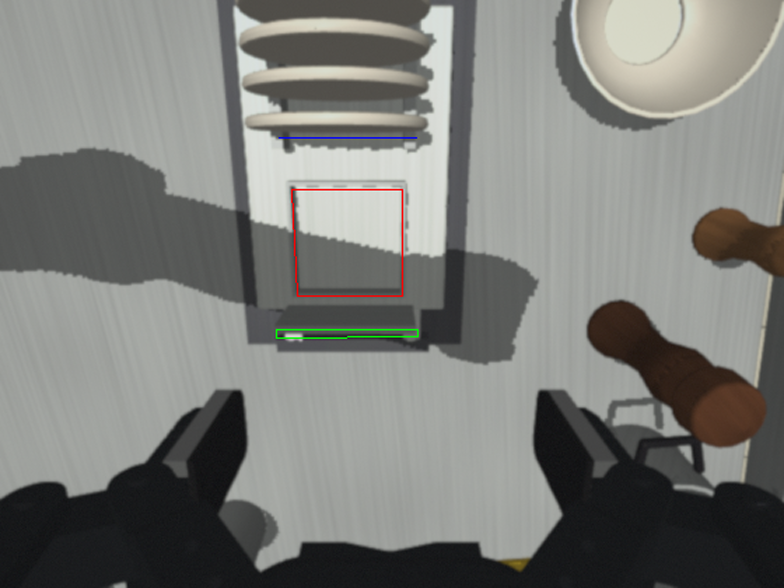

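Emit:
apply_moves(
  rows=[
    {"dp": [-37,-10,40],"roll": 0,"gripper": 1},
    {"dp": [-65,-21,65],"roll": 0,"gripper": 1},
    {"dp": [-90,-32,80],"roll": 0,"gripper": 1},
    {"dp": [-132,-58,95],"roll": 0,"gripper": 1},
    {"dp": [-175,-85,105],"roll": 0,"gripper": 1},
    {"dp": [-223,-110,115],"roll": 0,"gripper": 1},
    {"dp": [-260,-130,120],"roll": 0,"gripper": 1},
    {"dp": [-284,-148,120],"roll": 0,"gripper": 1},
    {"dp": [-284,-148,120],"roll": 0,"gripper": 1},
  ],
)

```text
t: 3.65
tool_pos: [446.0, -387.5, 150.7]
eef_rot: [0.001, 0.742, 0.67, -0.003]
wrist_force: [-0.3, 0.5, 0.2]
gripper_width: 0.998
```

Run:
```python
from h import *
i=vision.camera_info('wrist');C=cam('wrist',i)
im=save('wrist','w_beak.png')
for d in vision.find_in('wrist','beaker_center')[:3]: print(d['p'],d['position'])
th=np.linspace(0,2*np.pi,60)
for z,col in((0,(0,255,255)),(80,(0,0,255))):
    cv2.polylines(im,[np.round(proj(C,np.c_[452+28*np.cos(th),-383+28*np.sin(th),0*th+z])).astype(int)],True,col,1)
cv2.imwrite('pics/w2.png',cv2.resize(im,(784,588),interpolation=cv2.INTER_CUBIC))
dps([])
```

```text
0.81 [435.6, -472.1, 61.1]
0.8 [440.5, -390.8, 53.6]
t 3.75 pos [ 451.4 -381.8  150.5] tooly yaw -5.32 F [ 1.4 -0.6  0.3] w 1.0
```

View pics/w2.png

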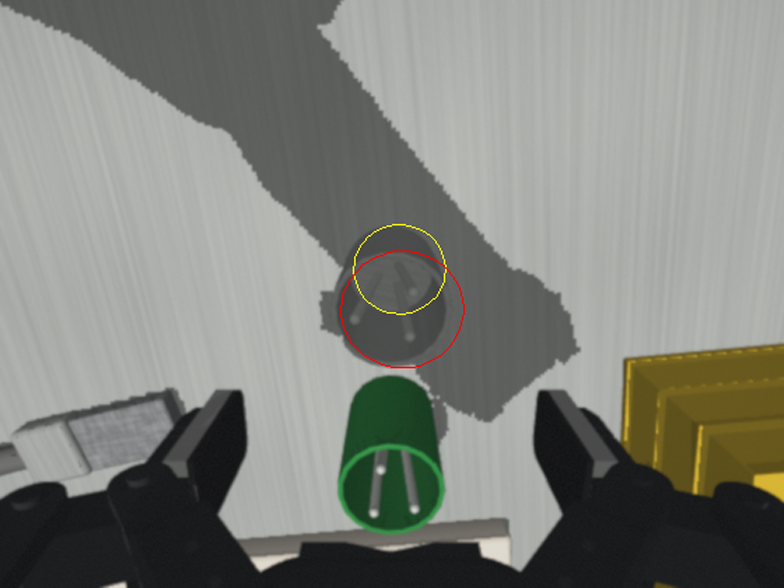

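Run:
```python
from h import *
dps([])
i=vision.camera_info('wrist');C=cam('wrist',i);im=save('wrist','w_beak2.png')
th=np.linspace(0,2*np.pi,60)
a=im[140:290,200:350].copy()
a=cv2.resize(cv2.convertScaleAbs(a,alpha=1.8,beta=0),(600,600),interpolation=cv2.INTER_CUBIC)
for z,col in((0,(0,255,255)),(80,(0,0,255))):
    p=(proj(C,np.c_[452+28*np.cos(th),-383+28*np.sin(th),0*th+z])-[200,140])*4
    cv2.polylines(a,[np.round(p).astype(int)],True,col,1)
w=cv2.imread('pics/w_pocket.png')[205:255,175:325];w=cv2.resize(cv2.convertScaleAbs(w,alpha=1.5),(600,200))
cv2.imwrite('pics/z.png',cv2.resize(np.vstack([a,w]),(450,600)))
```

```text
t 3.75 pos [ 451.4 -381.8  150.5] tooly yaw -5.32 F [ 1.4 -0.6  0.3] w 1.0
```

View pics/z.png

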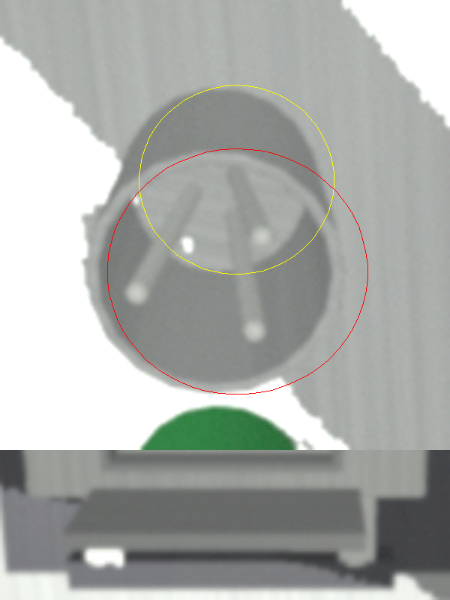

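The zoom shows the steel beaker's rim centred about 8 px left of my prediction, so the beaker is at about (447.5, -382.5), upright. The push plate and pocket match the model to within about 3 mm.

Run:
```python
from h import *
dps([(447.5,-382.5,150),(447.5,-382.5,26)])
```

```text
t 3.8 pos [ 452.7 -380.4  150.4] tooly yaw -5.15 F [0.  1.  0.5] w 1.0
[447.5, -382.5, 150] -> [-2.5, -5.0, 0.4]
[447.5, -382.5, 26] -> [-2.7, -5.1, 124.4]
```

Emit:
apply_moves(
  rows=[
    {"dp": [0,-5,25],"roll": 0,"gripper": 1},
    {"dp": [0,-5,50],"roll": 0,"gripper": 1},
    {"dp": [0,-5,75],"roll": 0,"gripper": 1},
    {"dp": [0,-5,95],"roll": 0,"gripper": 1},
    {"dp": [0,-5,110],"roll": 0,"gripper": 1},
    {"dp": [0,-5,120],"roll": 0,"gripper": 1},
    {"dp": [0,-5,124],"roll": 0,"gripper": 1},
    {"dp": [0,-5,124],"roll": 0,"gripper": 1},
    {"dp": [0,-5,124],"roll": 0,"gripper": -1},
    {"dp": [0,-5,124],"roll": 0,"gripper": -1},
    {"dp": [0,-5,124],"roll": 0,"gripper": -1},
    {"dp": [0,-5,124],"roll": 0,"gripper": -1},
    {"dp": [0,-5,124],"roll": 0,"gripper": -1},
    {"dp": [0,-5,124],"roll": 0,"gripper": -1},
    {"dp": [0,-5,124],"roll": 0,"gripper": -1},
    {"dp": [0,-5,124],"roll": 0,"gripper": -1},
  ],
  squeeze=35,
)

```text
t: 5.4
tool_pos: [447.0, -381.6, 27.5]
eef_rot: [0.001, 0.739, 0.674, 0.0]
wrist_force: [0.2, 0.8, 5.4]
gripper_width: 0.658
```

Run:
```python
from h import *
dps([(447.5,-382.5,150),(530,-290,190),(596,-200,190),(596,-100.5,190)])
save('scene','s1.png')
```

```text
t 5.4 pos [ 447.  -381.6   27.5] tooly yaw -5.25 F [0.2 0.8 5.4] w 0.66
[447.5, -382.5, 150] -> [-1.0, 0.8, -122.5]
[530, -290, 190] -> [98.7, 74.5, -162.5]
[596, -200, 190] -> [194.3, 132.0, -162.5]
[596, -100.5, 190] -> [293.4, 122.9, -162.6]
```

Emit:
apply_moves(
  rows=[
    {"dp": [0,0,-15],"roll": 0,"gripper": -1},
    {"dp": [0,0,-45],"roll": 0,"gripper": -1},
    {"dp": [0,0,-80],"roll": 0,"gripper": -1},
    {"dp": [5,4,-120],"roll": 0,"gripper": -1},
    {"dp": [25,20,-145],"roll": 0,"gripper": -1},
    {"dp": [50,38,-160],"roll": 0,"gripper": -1},
    {"dp": [75,56,-163],"roll": 0,"gripper": -1},
    {"dp": [99,74,-163],"roll": 0,"gripper": -1},
    {"dp": [125,90,-163],"roll": 0,"gripper": -1},
    {"dp": [150,105,-163],"roll": 0,"gripper": -1},
    {"dp": [175,120,-163],"roll": 0,"gripper": -1},
    {"dp": [200,128,-163],"roll": 0,"gripper": -1},
    {"dp": [225,126,-163],"roll": 0,"gripper": -1},
    {"dp": [250,124,-163],"roll": 0,"gripper": -1},
    {"dp": [270,123,-163],"roll": 0,"gripper": -1},
    {"dp": [285,123,-163],"roll": 0,"gripper": -1},
    {"dp": [293,123,-163],"roll": 0,"gripper": -1},
    {"dp": [293,123,-163],"roll": 0,"gripper": -1},
    {"dp": [293,123,-163],"roll": 0,"gripper": -1},
  ],
)

```text
t: 7.35
tool_pos: [595.6, -101.9, 189.5]
eef_rot: [0.001, 0.739, 0.674, -0.0]
wrist_force: [-0.3, -0.1, -1.6]
gripper_width: 0.65
```

Run:
```python
from h import *
dps([(596,-100.5,63),(596,-100.5,70)])
i=vision.camera_info('wrist');C=cam('wrist',i)
im=save('wrist','w3.png');s=save('scene','s2.png')
c=np.array([596,-100.5,0]);a=np.radians(84.8);u=np.array([np.cos(a),np.sin(a),0]);v=np.array([u[1],-u[0],0]);z=np.array([0,0,1])
q=proj(C,np.array([c+x*43*v+y*43*u+51*z for x,y in((-1,-1),(1,-1),(1,1),(-1,1))]))
cv2.polylines(im,[np.round(q).astype(int)],True,(0,0,255),1)
o=telemetry.get_obs();th=np.linspace(0,2*np.pi,60);tp=o['tool_pos']
for zz,col in((tp[2]-26,(0,255,255)),(tp[2]+54,(0,255,0))):
    cv2.polylines(im,[np.round(proj(C,np.c_[tp[0]+28*np.cos(th),tp[1]+28*np.sin(th),0*th+zz])).astype(int)],True,col,1)
cv2.imwrite('pics/w3o.png',np.vstack([im,cv2.resize(s[150:285,200:380],(560,420))])[:, :] if 0 else np.hstack([cv2.resize(im,(480,360)),cv2.resize(s[180:285,235:350],(320,292)) if 0 else cv2.resize(s[170:290,230:336],(318,360))]))
```

```text
t 7.35 pos [ 595.6 -101.9  189.5] tooly yaw -5.31 F [-0.3 -0.1 -1.6] w 0.65
[596, -100.5, 63] -> [1.6, 0.3, 126.5]
[596, -100.5, 70] -> [1.6, 0.3, 119.5]
```

View pics/w3o.png

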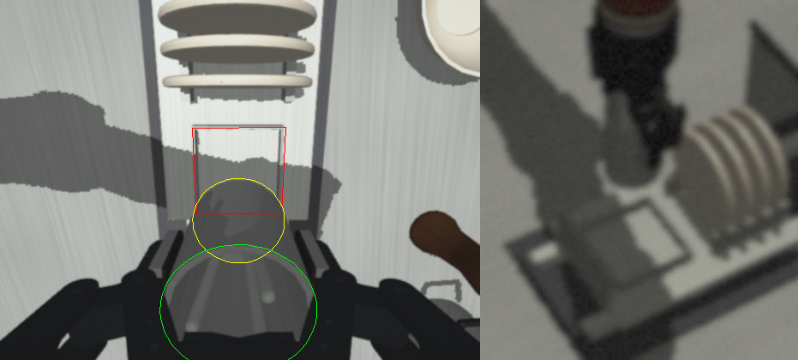

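Emit:
apply_moves(
  rows=[
    {"dp": [2,0,20],"roll": 0,"gripper": -1},
    {"dp": [2,0,45],"roll": 0,"gripper": -1},
    {"dp": [2,0,70],"roll": 0,"gripper": -1},
    {"dp": [2,0,90],"roll": 0,"gripper": -1},
    {"dp": [2,0,105],"roll": 0,"gripper": -1},
    {"dp": [2,0,115],"roll": 0,"gripper": -1},
    {"dp": [2,0,121],"roll": 0,"gripper": -1},
    {"dp": [2,0,123],"roll": 0,"gripper": -1},
    {"dp": [2,0,124],"roll": 0,"gripper": -1},
    {"dp": [2,0,124.5],"roll": 0,"gripper": -1},
    {"dp": [2,0,124.5],"roll": 0,"gripper": -1},
  ],
)

```text
t: 8.55
tool_pos: [596.3, -98.5, 65.4]
eef_rot: [0.0, 0.739, 0.674, 0.0]
wrist_force: [0.3, -0.9, -1.6]
gripper_width: 0.656
```

Emit:
apply_moves(
  rows=[
    {"dp": [0,0,0.5],"roll": 0,"gripper": -1},
    {"dp": [0,0,1],"roll": 0,"gripper": -1},
    {"dp": [0,0,1.5],"roll": 0,"gripper": -1},
    {"dp": [0,0,1.5],"roll": 0,"gripper": -1},
  ],
)

```text
t: 8.95
tool_pos: [596.0, -98.4, 63.6]
eef_rot: [0.0, 0.739, 0.674, 0.0]
wrist_force: [-0.5, 1.4, 0.2]
gripper_width: 0.66
```

Emit:
apply_moves(
  rows=[
    {"dp": [0,0,0.5],"roll": 0,"gripper": -1},
    {"dp": [0,0,0.5],"roll": 0,"gripper": -1},
    {"dp": [0,0,0.5],"roll": 0,"gripper": 0.35},
    {"dp": [0,0,0.5],"roll": 0,"gripper": 0.45},
    {"dp": [0,0,0.5],"roll": 0,"gripper": 0.6},
    {"dp": [0,0,0.5],"roll": 0,"gripper": 0.8},
    {"dp": [0,0,0.5],"roll": 0,"gripper": 1},
    {"dp": [0,0,0.5],"roll": 0,"gripper": 1},
    {"dp": [0,0,0.5],"roll": 0,"gripper": 1},
    {"dp": [0,0,-10],"roll": 0,"gripper": 1},
    {"dp": [0,0,-30],"roll": 0,"gripper": 1},
    {"dp": [0,0,-60],"roll": 0,"gripper": 1},
    {"dp": [0,0,-95],"roll": 0,"gripper": 1},
    {"dp": [0,0,-125],"roll": 0,"gripper": 1},
    {"dp": [0,0,-130],"roll": 0,"gripper": 1},
  ],
)

```text
t: 10.45
tool_pos: [598.4, -99.5, 198.5]
eef_rot: [0.004, 0.739, 0.674, 0.003]
wrist_force: [0.3, 0.2, 0.7]
gripper_width: 1.001
```

Run:
```python
from h import *
u=np.array([np.cos(np.radians(84.7)),np.sin(np.radians(84.7))]);p=np.array([596,-100.5])
# pusher approach: 60 rear + 30 gap + 15
for d in (130,110,100): print(p-d*u)
w=p-115*u
dps([(*(p-160*u).round(1),190),(*w.round(1),190),(*w.round(1),59)])
a=save('wrist','w4.png');s=save('scene','s3.png')
cv2.imwrite('pics/w4o.png',np.hstack([cv2.resize(a,(480,360)),cv2.resize(s[170:290,230:336],(318,360))]))
```

```text
[ 583.99182363 -229.94421076]
[ 585.83923538 -210.0297168 ]
[ 586.76294126 -200.07246982]
t 10.45 pos [598.4 -99.5 198.5] tooly yaw -5.25 F [0.3 0.2 0.7] w 1.0
[np.float64(581.2), np.float64(-259.8), 190] -> [-161.2, -2.6, 8.6]
[np.float64(585.4), np.float64(-215.0), 190] -> [-116.2, -2.5, 8.6]
[np.float64(585.4), np.float64(-215.0), 59] -> [-116.1, -3.7, 139.6]
```

View pics/w4o.png

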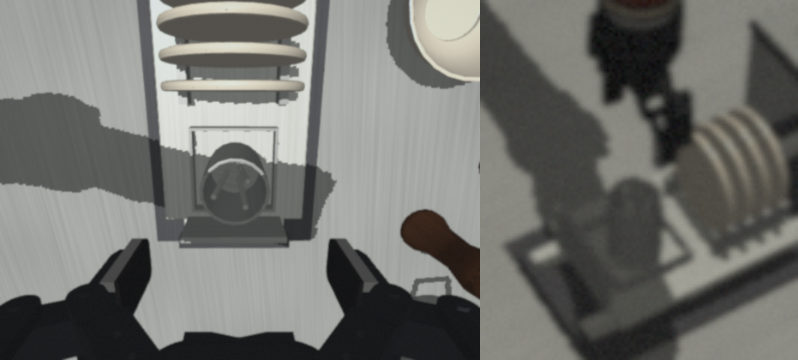

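The beaker stands upright in the pocket and is released. Next I move behind the plate with the gripper shut and turned 90° so the camera is to the side.

Emit:
apply_moves(
  rows=[
    {"dp": [-30,0,0],"roll": -8,"gripper": 1},
    {"dp": [-60,0,0],"roll": -16,"gripper": 1},
    {"dp": [-90,0,0],"roll": -24,"gripper": 1},
    {"dp": [-115,0,0],"roll": -32,"gripper": 1},
    {"dp": [-127,0,0],"roll": -40,"gripper": 0},
    {"dp": [-127,0,0],"roll": -48,"gripper": -1},
    {"dp": [-127,0,0],"roll": -56,"gripper": -1},
    {"dp": [-127,0,10],"roll": -64,"gripper": -1},
    {"dp": [-127,0,20],"roll": -72,"gripper": -1},
    {"dp": [-127,0,30],"roll": -80,"gripper": -1},
    {"dp": [-127,0,40],"roll": -88,"gripper": -1},
    {"dp": [-127,0,60],"roll": -90,"gripper": -1},
    {"dp": [-127,0,80],"roll": -90,"gripper": -1},
    {"dp": [-127,0,100],"roll": -90,"gripper": -1},
    {"dp": [-127,0,120],"roll": -90,"gripper": -1},
    {"dp": [-127,0,134],"roll": -90,"gripper": -1},
    {"dp": [-127,0,134],"roll": -90,"gripper": -1},
    {"dp": [-127,0,134],"roll": -90,"gripper": -1},
    {"dp": [-127,0,134],"roll": -90,"gripper": -1},
  ],
)

```text
t: 12.45
tool_pos: [585.1, -225.2, 60.3]
eef_rot: [0.001, 0.046, 0.999, -0.0]
wrist_force: [-1.3, -0.1, 0.2]
gripper_width: -0.001
```

Run:
```python
from h import *
dps([(590,-176,59)])
```

```text
t 12.45 pos [ 585.1 -225.2   60.3] tooly yaw 84.77 F [-1.3 -0.1  0.2] w -0.0
[590, -176, 59] -> [-0.4, 49.4, 1.2]
```

Emit:
apply_moves(
  rows=[
    {"dp": [0,8,2],"roll": 0,"gripper": -1},
    {"dp": [0,18,2],"roll": 0,"gripper": -1},
    {"dp": [0,26,2],"roll": 0,"gripper": -1},
    {"dp": [0,32,2],"roll": 0,"gripper": -1},
    {"dp": [0,36,2],"roll": 0,"gripper": -1},
    {"dp": [0,38,2],"roll": 0,"gripper": -1},
    {"dp": [0,39,2],"roll": 0,"gripper": -1},
    {"dp": [0,39,2],"roll": 0,"gripper": -1},
  ],
)

```text
t: 13.25
tool_pos: [587.9, -186.4, 57.3]
eef_rot: [-0.0, 0.046, 0.999, -0.0]
wrist_force: [0.1, 0.2, -0.6]
gripper_width: 0.002
```

Emit:
apply_moves(
  rows=[
    {"dp": [0,1,0],"roll": 0,"gripper": -1},
    {"dp": [0,2,0],"roll": 0,"gripper": -1},
    {"dp": [0,3,0],"roll": 0,"gripper": -1},
    {"dp": [0,4,0],"roll": 0,"gripper": -1},
    {"dp": [0,5,0],"roll": 0,"gripper": -1},
    {"dp": [0,6,0],"roll": 0,"gripper": -1},
  ],
)

```text
t: 13.85
tool_pos: [588.5, -180.1, 57.3]
eef_rot: [-0.0, 0.046, 0.999, -0.0]
wrist_force: [0.5, -0.4, -0.3]
gripper_width: -0.001
```

Emit:
apply_moves(
  rows=[
    {"dp": [0,1,0],"roll": 0,"gripper": -1},
    {"dp": [0,2,0],"roll": 0,"gripper": -1},
    {"dp": [0,3,0],"roll": 0,"gripper": -1},
    {"dp": [0,4,0],"roll": 0,"gripper": -1},
    {"dp": [0,5,0],"roll": 0,"gripper": -1},
    {"dp": [0,6,0],"roll": 0,"gripper": -1},
  ],
)

```text
t: 14.45
tool_pos: [589.0, -174.1, 57.3]
eef_rot: [-0.0, 0.046, 0.999, -0.0]
wrist_force: [0.8, 0.1, 0.1]
gripper_width: -0.005
```

Emit:
apply_moves(
  rows=[
    {"dp": [0,1,0],"roll": 0,"gripper": -1},
    {"dp": [0,2,0],"roll": 0,"gripper": -1},
    {"dp": [0,3,0],"roll": 0,"gripper": -1},
  ],
)

```text
t: 14.75
tool_pos: [589.2, -172.8, 57.4]
eef_rot: [0.0, 0.046, 0.999, -0.001]
wrist_force: [0.2, -3.0, -0.4]
gripper_width: 0.0
```

Emit:
apply_moves(
  rows=[
    {"dp": [0,1,0],"roll": 0,"gripper": -1},
    {"dp": [0,2,0],"roll": 0,"gripper": -1},
    {"dp": [0,3,0],"roll": 0,"gripper": -1},
  ],
)

```text
t: 15.05
tool_pos: [589.3, -170.9, 57.4]
eef_rot: [0.0, 0.047, 0.999, -0.002]
wrist_force: [0.3, -5.1, -0.3]
gripper_width: -0.003
```

Emit:
apply_moves(
  rows=[
    {"dp": [0,1,0],"roll": 0,"gripper": -1},
    {"dp": [0,2,0],"roll": 0,"gripper": -1},
    {"dp": [0,3,0],"roll": 0,"gripper": -1},
  ],
)

```text
t: 15.35
tool_pos: [589.6, -167.8, 57.4]
eef_rot: [0.0, 0.047, 0.999, -0.002]
wrist_force: [-0.8, -4.9, -0.3]
gripper_width: 0.002
```

Emit:
apply_moves(
  rows=[
    {"dp": [0,1,0],"roll": 0,"gripper": -1},
    {"dp": [0,2,0],"roll": 0,"gripper": -1},
    {"dp": [0,3,0],"roll": 0,"gripper": -1},
  ],
)

```text
t: 15.65
tool_pos: [589.9, -164.8, 57.3]
eef_rot: [0.0, 0.047, 0.999, -0.002]
wrist_force: [0.4, -4.8, -0.5]
gripper_width: 0.001
```

Emit:
apply_moves(
  rows=[
    {"dp": [0,1,0],"roll": 0,"gripper": -1},
    {"dp": [0,2,0],"roll": 0,"gripper": -1},
    {"dp": [0,3,0],"roll": 0,"gripper": -1},
    {"dp": [0,4,0],"roll": 0,"gripper": -1},
    {"dp": [0,5,0],"roll": 0,"gripper": -1},
  ],
)

```text
t: 16.15
tool_pos: [590.1, -162.2, 57.4]
eef_rot: [0.0, 0.047, 0.999, -0.003]
wrist_force: [-0.4, -8.4, -0.4]
gripper_width: 0.001
```

Emit:
apply_moves(
  rows=[
    {"dp": [0,1,0],"roll": 0,"gripper": -1},
    {"dp": [0,2,0],"roll": 0,"gripper": -1},
    {"dp": [0,3,0],"roll": 0,"gripper": -1},
    {"dp": [0,4,0],"roll": 0,"gripper": -1},
    {"dp": [0,5,0],"roll": 0,"gripper": -1},
  ],
)

```text
t: 16.65
tool_pos: [590.1, -161.7, 57.5]
eef_rot: [0.0, 0.049, 0.999, -0.006]
wrist_force: [-1.1, -14.4, -2.1]
gripper_width: 0.002
```

Emit:
apply_moves(
  rows=[
    {"dp": [0,1,0],"roll": 0,"gripper": -1},
    {"dp": [0,2,0],"roll": 0,"gripper": -1},
    {"dp": [0,3,0],"roll": 0,"gripper": -1},
    {"dp": [0,4,0],"roll": 0,"gripper": -1},
  ],
)

```text
t: 17.05
tool_pos: [590.2, -160.7, 57.6]
eef_rot: [0.0, 0.05, 0.999, -0.008]
wrist_force: [-1.1, -17.4, -1.0]
gripper_width: 0.002
```

Emit:
apply_moves(
  rows=[
    {"dp": [0,1,0],"roll": 0,"gripper": -1},
    {"dp": [0,2,0],"roll": 0,"gripper": -1},
    {"dp": [0,3,0],"roll": 0,"gripper": -1},
  ],
)

```text
t: 17.35
tool_pos: [590.8, -154.3, 57.5]
eef_rot: [0.0, 0.049, 0.999, -0.005]
wrist_force: [0.4, -10.3, -1.2]
gripper_width: -0.002
```

Contact came at y≈-173 and it broke free at about 18 N. The stop should lie at tool y between -67 and -23.

Emit:
apply_moves(
  rows=[
    {"dp": [0,0,0],"roll": 0,"gripper": -1},
    {"dp": [0,0,0],"roll": 0,"gripper": -1},
    {"dp": [0,1,0],"roll": 0,"gripper": -1},
    {"dp": [0,2,0],"roll": 0,"gripper": -1},
    {"dp": [0,3,0],"roll": 0,"gripper": -1},
    {"dp": [0,4,0],"roll": 0,"gripper": -1},
  ],
)

```text
t: 17.95
tool_pos: [591.7, -144.8, 57.4]
eef_rot: [0.0, 0.047, 0.999, -0.002]
wrist_force: [-0.7, -6.0, -0.3]
gripper_width: -0.005
```

Emit:
apply_moves(
  rows=[
    {"dp": [0,1.5,0],"roll": 0,"gripper": -1},
    {"dp": [0,3,0],"roll": 0,"gripper": -1},
    {"dp": [0,4.5,0],"roll": 0,"gripper": -1},
    {"dp": [0,6,0],"roll": 0,"gripper": -1},
    {"dp": [0,8,0],"roll": 0,"gripper": -1},
    {"dp": [0,10,0],"roll": 0,"gripper": -1},
    {"dp": [0,12,0],"roll": 0,"gripper": -1},
    {"dp": [0,14,0],"roll": 0,"gripper": -1},
    {"dp": [0,16,0],"roll": 0,"gripper": -1},
    {"dp": [0,18,0],"roll": 0,"gripper": -1},
    {"dp": [0,20,0],"roll": 0,"gripper": -1},
  ],
)

```text
t: 19.05
tool_pos: [593.6, -125.0, 57.4]
eef_rot: [0.0, 0.047, 0.999, -0.002]
wrist_force: [-0.8, -6.3, -1.1]
gripper_width: -0.002
```

Emit:
apply_moves(
  rows=[
    {"dp": [0,2,0],"roll": 0,"gripper": -1},
    {"dp": [0,4,0],"roll": 0,"gripper": -1},
    {"dp": [0,6,0],"roll": 0,"gripper": -1},
    {"dp": [0,8,0],"roll": 0,"gripper": -1},
    {"dp": [0,10,0],"roll": 0,"gripper": -1},
    {"dp": [0,12,0],"roll": 0,"gripper": -1},
    {"dp": [0,14,0],"roll": 0,"gripper": -1},
    {"dp": [0,16,0],"roll": 0,"gripper": -1},
    {"dp": [0,18,0],"roll": 0,"gripper": -1},
    {"dp": [0,20,0],"roll": 0,"gripper": -1},
  ],
)

```text
t: 20.05
tool_pos: [595.4, -105.0, 57.4]
eef_rot: [0.0, 0.047, 0.999, -0.002]
wrist_force: [-0.3, -7.2, -1.2]
gripper_width: -0.003
```

Run:
```python
from h import *
dps([(597,-75,57.5)])
a=save('scene','s5.png')
b=save('top','t5.png')
cv2.imwrite('pics/p5.png',np.hstack([cv2.resize(a[130:290,230:410],(405,360)),cv2.resize(b[120:230,150:345],(390,360))]))
```

```text
t 20.05 pos [ 595.4 -105.    57.4] tooly yaw 84.62 F [-0.3 -7.2 -1.2] w -0.0
[597, -75, 57.5] -> [1.3, 30.1, -0.3]
```

View pics/p5.png

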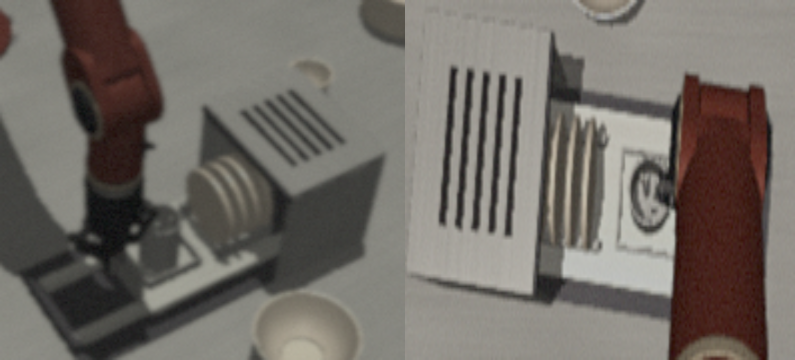

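The picture shows the beaker upright in the moving carriage, the gripper behind the plate and the arm clear of the hood. I continue at the same pace up to the start of the stop window, then more slowly.

Emit:
apply_moves(
  rows=[
    {"dp": [0,2,0],"roll": 0,"gripper": -1},
    {"dp": [0,4,0],"roll": 0,"gripper": -1},
    {"dp": [0,6,0],"roll": 0,"gripper": -1},
    {"dp": [0,8,0],"roll": 0,"gripper": -1},
    {"dp": [0,10,0],"roll": 0,"gripper": -1},
    {"dp": [0,12,0],"roll": 0,"gripper": -1},
    {"dp": [0,14,0],"roll": 0,"gripper": -1},
    {"dp": [0,16,0],"roll": 0,"gripper": -1},
    {"dp": [0,18,0],"roll": 0,"gripper": -1},
    {"dp": [0,20,0],"roll": 0,"gripper": -1},
    {"dp": [0,22,0],"roll": 0,"gripper": -1},
    {"dp": [0,24,0],"roll": 0,"gripper": -1},
    {"dp": [0,26,0],"roll": 0,"gripper": -1},
    {"dp": [0,28,0],"roll": 0,"gripper": -1},
    {"dp": [0,30,0],"roll": 0,"gripper": -1},
    {"dp": [0,31,0],"roll": 0,"gripper": -1},
    {"dp": [0,32,0],"roll": 0,"gripper": -1},
    {"dp": [0,33,0],"roll": 0,"gripper": -1},
  ],
)

```text
t: 21.95
tool_pos: [598.6, -71.3, 57.4]
eef_rot: [0.0, 0.047, 0.999, -0.002]
wrist_force: [-0.4, -6.4, -0.6]
gripper_width: 0.002
```

Emit:
apply_moves(
  rows=[
    {"dp": [0,0.8,0],"roll": 0,"gripper": -1},
    {"dp": [0,1.6,0],"roll": 0,"gripper": -1},
    {"dp": [0,2.4,0],"roll": 0,"gripper": -1},
    {"dp": [0,3.2,0],"roll": 0,"gripper": -1},
    {"dp": [0,4,0],"roll": 0,"gripper": -1},
  ],
)

```text
t: 22.45
tool_pos: [598.9, -67.3, 57.4]
eef_rot: [0.0, 0.047, 0.999, -0.002]
wrist_force: [-0.0, -5.8, -0.8]
gripper_width: 0.0
```

Emit:
apply_moves(
  rows=[
    {"dp": [0,0.8,0],"roll": 0,"gripper": -1},
    {"dp": [0,1.6,0],"roll": 0,"gripper": -1},
    {"dp": [0,2.4,0],"roll": 0,"gripper": -1},
    {"dp": [0,3.2,0],"roll": 0,"gripper": -1},
    {"dp": [0,4,0],"roll": 0,"gripper": -1},
  ],
)

```text
t: 22.95
tool_pos: [599.3, -63.4, 57.4]
eef_rot: [0.0, 0.047, 0.999, -0.002]
wrist_force: [-0.5, -5.4, -0.4]
gripper_width: -0.002
```

Emit:
apply_moves(
  rows=[
    {"dp": [0,0.8,0],"roll": 0,"gripper": -1},
    {"dp": [0,1.6,0],"roll": 0,"gripper": -1},
    {"dp": [0,2.4,0],"roll": 0,"gripper": -1},
    {"dp": [0,3.2,0],"roll": 0,"gripper": -1},
    {"dp": [0,4,0],"roll": 0,"gripper": -1},
  ],
)

```text
t: 23.45
tool_pos: [599.7, -59.4, 57.4]
eef_rot: [0.0, 0.047, 0.999, -0.002]
wrist_force: [0.0, -5.6, -1.1]
gripper_width: 0.002
```

Emit:
apply_moves(
  rows=[
    {"dp": [0,0.8,0],"roll": 0,"gripper": -1},
    {"dp": [0,1.6,0],"roll": 0,"gripper": -1},
    {"dp": [0,2.4,0],"roll": 0,"gripper": -1},
    {"dp": [0,3.2,0],"roll": 0,"gripper": -1},
  ],
)

```text
t: 23.85
tool_pos: [600.0, -56.2, 57.4]
eef_rot: [0.0, 0.047, 0.999, -0.002]
wrist_force: [-0.6, -6.7, 0.4]
gripper_width: -0.002
```

Emit:
apply_moves(
  rows=[
    {"dp": [0,0.8,0],"roll": 0,"gripper": -1},
    {"dp": [0,1.6,0],"roll": 0,"gripper": -1},
    {"dp": [0,2.4,0],"roll": 0,"gripper": -1},
    {"dp": [0,3.2,0],"roll": 0,"gripper": -1},
  ],
)

```text
t: 24.25
tool_pos: [600.3, -53.0, 57.4]
eef_rot: [0.0, 0.047, 0.999, -0.002]
wrist_force: [0.3, -6.4, -0.8]
gripper_width: -0.0
```

Emit:
apply_moves(
  rows=[
    {"dp": [0,0.8,0],"roll": 0,"gripper": -1},
    {"dp": [0,1.6,0],"roll": 0,"gripper": -1},
    {"dp": [0,2.4,0],"roll": 0,"gripper": -1},
    {"dp": [0,3.2,0],"roll": 0,"gripper": -1},
  ],
)

```text
t: 24.65
tool_pos: [600.6, -49.9, 57.4]
eef_rot: [0.0, 0.047, 0.999, -0.002]
wrist_force: [0.0, -6.0, -0.7]
gripper_width: -0.002
```

Emit:
apply_moves(
  rows=[
    {"dp": [0,0.8,0],"roll": 0,"gripper": -1},
    {"dp": [0,1.6,0],"roll": 0,"gripper": -1},
    {"dp": [0,2.4,0],"roll": 0,"gripper": -1},
    {"dp": [0,3.2,0],"roll": 0,"gripper": -1},
  ],
)

```text
t: 25.05
tool_pos: [600.7, -47.7, 57.4]
eef_rot: [-0.0, 0.047, 0.999, -0.002]
wrist_force: [0.5, -7.8, -0.6]
gripper_width: 0.003
```

Emit:
apply_moves(
  rows=[
    {"dp": [0,0.8,0],"roll": 0,"gripper": -1},
    {"dp": [0,1.6,0],"roll": 0,"gripper": -1},
    {"dp": [0,2.4,0],"roll": 0,"gripper": -1},
    {"dp": [0,3.2,0],"roll": 0,"gripper": -1},
  ],
)

```text
t: 25.45
tool_pos: [601.0, -45.3, 57.4]
eef_rot: [-0.0, 0.047, 0.999, -0.003]
wrist_force: [-0.7, -7.9, 0.5]
gripper_width: 0.006
```

Emit:
apply_moves(
  rows=[
    {"dp": [0,0.8,0],"roll": 0,"gripper": -1},
    {"dp": [0,1.6,0],"roll": 0,"gripper": -1},
    {"dp": [0,2.4,0],"roll": 0,"gripper": -1},
    {"dp": [0,3.2,0],"roll": 0,"gripper": -1},
  ],
)

```text
t: 25.85
tool_pos: [601.2, -42.8, 57.4]
eef_rot: [-0.0, 0.047, 0.999, -0.003]
wrist_force: [1.0, -9.6, -0.1]
gripper_width: -0.002
```

First touch came at about y=-49 and it is now roughly 6 mm in. I finish with small steps.

Emit:
apply_moves(
  rows=[
    {"dp": [0,0.6,0],"roll": 0,"gripper": -1},
    {"dp": [0,1.2,0],"roll": 0,"gripper": -1},
    {"dp": [0,1.8,0],"roll": 0,"gripper": -1},
  ],
)

```text
t: 26.15
tool_pos: [601.4, -41.4, 57.4]
eef_rot: [-0.0, 0.048, 0.999, -0.003]
wrist_force: [-0.4, -9.2, 0.5]
gripper_width: 0.003
```

Emit:
apply_moves(
  rows=[
    {"dp": [0,0.6,0],"roll": 0,"gripper": -1},
    {"dp": [0,1.2,0],"roll": 0,"gripper": -1},
    {"dp": [0,1.2,0],"roll": 0,"gripper": -1},
  ],
)

```text
t: 26.45
tool_pos: [601.4, -40.4, 57.4]
eef_rot: [-0.0, 0.048, 0.999, -0.003]
wrist_force: [0.0, -9.9, 0.5]
gripper_width: -0.003
```

Emit:
apply_moves(
  rows=[
    {"dp": [0,0.6,0],"roll": 0,"gripper": -1},
    {"dp": [0,1.2,0],"roll": 0,"gripper": -1},
    {"dp": [0,1.8,0],"roll": 0,"gripper": -1},
    {"dp": [0,1.8,0],"roll": 0,"gripper": -1},
  ],
)

```text
t: 26.85
tool_pos: [601.4, -40.3, 57.5]
eef_rot: [-0.0, 0.048, 0.999, -0.005]
wrist_force: [-0.5, -12.9, -0.1]
gripper_width: 0.001
```

It is solid: motion has stopped while the force rises to 13 N, well under the limits. I back off slowly, then lift.

Emit:
apply_moves(
  rows=[
    {"dp": [0,-2,0],"roll": 0,"gripper": -1},
    {"dp": [0,-5,0],"roll": 0,"gripper": -1},
    {"dp": [0,-9,0],"roll": 0,"gripper": -1},
    {"dp": [0,-16,0],"roll": 0,"gripper": -1},
    {"dp": [0,-30,0],"roll": 0,"gripper": -1},
    {"dp": [0,-50,0],"roll": 0,"gripper": -1},
    {"dp": [0,-75,0],"roll": 0,"gripper": -1},
    {"dp": [0,-100,-20],"roll": 0,"gripper": -1},
    {"dp": [0,-125,-50],"roll": 0,"gripper": -1},
    {"dp": [0,-150,-90],"roll": 0,"gripper": -1},
    {"dp": [0,-165,-120],"roll": 0,"gripper": -1},
    {"dp": [0,-165,-120],"roll": 0,"gripper": -1},
    {"dp": [0,-165,-120],"roll": 0,"gripper": -1},
  ],
)

```text
t: 28.15
tool_pos: [586.6, -197.5, 177.8]
eef_rot: [0.0, 0.046, 0.999, 0.0]
wrist_force: [-0.3, 0.5, 0.0]
gripper_width: 0.001
```

Run:
```python
from h import *
dps([])
a=save('scene','s6.png');b=save('top','t6.png')
cv2.imwrite('pics/p6.png',np.hstack([cv2.resize(a[130:290,230:410],(405,360)),cv2.resize(b[120:260,100:345],(390,360))]))
T=cam('top')
# predicted pocket outline after 133 mm travel vs picture: measured travel from finger contact
print(np.hypot(-40.3+173,601.4-589.2))
u=np.array([np.cos(np.radians(84.8)),np.sin(np.radians(84.8)),0]);v=np.array([u[1],-u[0],0])
c=np.array([596,-100.5,51])+133*u
q=proj(T,np.array([c+x*43*v+y*43*u for x,y in((-1,-1),(1,-1),(1,1),(-1,1))]))
print(((q-[100,120])*[390/245,360/140]+[405,0]).round().tolist())
```

```text
t 28.15 pos [ 586.6 -197.5  177.8] tooly yaw 84.71 F [-0.3  0.5  0. ] w 0.0
133.25963379808604
[[664.0, 197.0], [669.0, 118.0], [620.0, 109.0], [615.0, 189.0]]
```

View pics/p6.png

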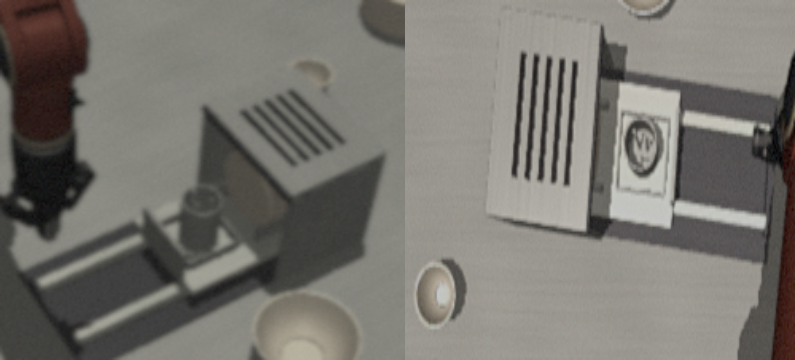

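The beaker is upright in its pocket. The pocket outline in the top view is at about (618–668, 110–192), which matches the predicted 133 mm travel, so there was no spring-back. The ramekin is still in place.

```bash
python3 -c "
from bench import ctrl
print(ctrl.job_done())"
```

```text
the job is handed in; nothing more can be done
None
```

The steel beaker is standing upright in the carriage pocket and the carriage is fully home in the drying hood. I handed the job in at about 28 s on the robot's clock; no verdict is reported.

- **Beaker:** I gripped it with 35 N, lowered it onto the pocket floor and let go. The green look-alike was left alone.
- **Push:** With the fingers shut, I pushed on the middle of the plate. The carriage stuck about 11 mm along and broke free at about 18 N, after which I eased off to the plain drag of about 6 N.
- **Stop:** The spring was first felt at a travel of about 125 mm. I pressed it in about 8 mm until motion stopped, with a highest reading of 13 N on the pusher (limit 25 N), then backed away.

**Last checks:** In the final scene and top pictures the beaker is upright in its pocket. The pocket outline agrees with about 133 mm of travel, so the carriage did not spring back. The robot was clear of everything, and the ramekin, by eye, had not moved.

Two things differed from expectation:
- My first estimate of the beaker was about 5 mm off, which a wrist-camera look corrected before the grasp.
- I read forces only at the end of each short move, so brief peaks between readings were not seen.

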